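Load-test a ski wax block on the lever hardness stand

ROBOT

A 6-joint arm with a two-finger parallel gripper is mounted at the origin on the work surface. World frame = base frame: x ahead of the robot, y to its left, z up, the work surface at z = 0. Lengths are in m, angles in rad, forces in N, time in s.
With the tool pointing down it reaches from about 0.375 to 0.825 m from the base axis. Payload 5.5 kg.
Tool frame: the origin (TCP) lies on the mounting face of the last link; the fingertips stand 173 mm ahead of it and the grasp point (between the pads) lies 155 mm ahead of it; z points along the fingers, y is the line along which they close (so a half turn about z gives the same grasp; the last joint's range is limited). The gripper opens to 85 mm and grips with 20 to 120 N. Pads are 22 mm wide; open, the fingers measure 114 mm over their backs; the gripper's body (76 mm by 85 mm) begins 54 mm behind the grasp point. The pads swing forward as they close: fully open they stand 13 mm farther back than shut.
Start: joints at [-1.177, 0.314, -0.047, 1.21, 0, 1.571], TCP at [0.23, -0.554, 0.405] pointing down, gripper open.
Joint ranges: [-2.67, 2.67], [-0.69, 1.73], [-1.03, 1.25], [-2.08, 2.16], [-1.42, 1.45], [-3.14, 3.14]. Speed limits (rad/s): [2.39, 2.39, 3.01, 3.14, 3.14, 3.14].

INTERFACE

Orientations are given as a rotation vector (axis times angle).
In Python, from station import r, vision, spotter gives the robot as it stands.
- The arm moves only by the tool servo_tool, never from a script. Its argument "targets" is a list of rows, each an object of numbers: "dx", "dy", "dz": the shift along the tool's x, y, z in m; "rx", "ry", "rz": the turn, a rotation vector about the tool's x, y, z in rad; "grip": the finger opening in m, from 0 to 0.0854. A call has 1 to 20 rows; each row shifts and turns the commanded pose from where the row before left it, along the tool's axes as they then stand; what a row does not reach is not made up. A row lasts 1/10 s, in which the tool goes at most 50 mm and 8.59 degrees, less where a joint would pass 70% of its speed; a pose out of reach is approached as far as the arm can. A call with a gripper value outside its range is refused whole. The fingers move at their own pace and stop on an object; "force" is the grip in N (left out, the last holds). Time passes only in rows, so rows that do not move let the fingers close. It gives the time, the measured TCP pose, the force, the opening and the grip force at its end, in the units of the state.
- r.state(): the state, without advancing time (a new reading comes with each control period).
- vision.read_camera(name): name is "scene" or "top" or "wrist"; returns the picture (420x560x3 uint8, red, green, blue); there is no depth.
- vision.camera_params(name): a dict with "fx", "fy", "cx", "cy" (pixels), "extrinsics" (4x4, takes a point from camera to world coordinates). Camera axes: x right, y up, looking along -z (the intrinsics and any distortion apply to the point x, -y, -z); pixel columns grow to the right and rows downward; lengths in m; the calibration is good to about 2 mm. A picture is of the moment at which its call begins: read the wrist's pose just before it. camera_params takes no time and is no camera call; for the wrist camera it gives the pose at the moment of the call.
- r.hand_in(): hands the job in; it is judged then, once.
Trained networks look in the newest picture that a camera, given by its name, has taken for a name from the list of things; names that differ only in an ending like _2 or _b are one class to them, and where a whole thing is asked for, a point or a joint stands for the part that bears it (a point fixed in the world has none). Each returns a list of dicts, best first, with "confidence" (0 to 1); they miss things now and then, are a little off and sometimes report something else, mostly with a low value. They report only what shows in the picture. A call takes as long as a camera call.
- spotter.trace(camera, name): "pixels" (420x560 bool, what is visible of it) and "box" ([left, top, right, bottom] as shares, 0 to 1, of the picture: columns of its width, rows of its height, round what is visible of it).
- spotter.spot_point(camera, name): "centre" ([column, row] as shares, 0 to 1, of the picture: columns of its width, rows of its height: a listed point, or the origin of a listed thing).
The state is a dict: "time_s": time; "joints": joint angles; "qd": joint speeds; "effort": joint torques, N m; "position": TCP position; "tcp_rot": TCP orientation; "wrist_force": force on the tool from outside, world axes, zero at the start; "wrist_torque": the same for the moment, N m; "grip_width": finger opening in m; "grasp_force": force on a finger pad.
Only numpy, scipy, OpenCV 4.12 (cv2) and the standard library are available. Lean on these libraries where they do the work, as an engineer would, in place of code of your own. Each camera call takes 0.05 s, during which the arm holds its last target. There are 200 camera calls.

TASK

Lay the red wax block flat on the hardness stand's steel anvil so that one of its two pale dots is under the sprung foot, and let go of it. Then pull the stand's lever down until the foot presses the wax with about 15 N, hold that steady for two seconds, and ease the lever slowly all the way back up by hand, never letting it fly back. Do not let the lever's load get anywhere near 40 N, leave the wax lying on its dot, and do not disturb the other things.

Things in the scene. Friction and masses are not known exactly. Their poses are not given: they have to be found in the camera images.
- wax_center (a point): centre of the red wax block to test: a loose box 160 mm long (its x axis) x 48 wide (y) x 40 mm high (z), 0.2 to 0.4 kg, at first lying flat on the board. On its top, 45 mm either side of the middle along its length, are two pale dots 22 mm across; either may be tested. A yellow block of the same size is a bystander.
- dot_a (a point): centre of the pale dot at the +x end of the red wax block, on its top face (40 mm above its underside)
- dot_b (a point): centre of the pale dot at the -x end of the red wax block, on its top face
- anvil: flat steel anvil plate of the fixed hardness stand, top face 30 mm above the board. Origin: the point of its top face right under the foot's axis; x leads away from the robot to the stand's column, y to the left, z up (the stand has some yaw). It spans 50 mm either way in x, and in y from 55 mm right to 145 mm left of the origin.
- stand: the fixed stand, origin on the board under the anvil's, same axes. Grey column 50 x 56 mm, 203 mm high, centred 110 mm behind (+x); its blue head, 50 mm wide in y, reaches forward over the anvil's origin to x = -25 mm. Lever and grip are on the right (y below -30 mm); the left (y above 30 mm) is open overhead for loading.
- head (a point): underside of the blue head on the foot's axis, 125 mm above the board. The foot, a black disc 32 mm across on a brass stem in the ram, moves straight down; with the lever up it hangs 100 to 118 mm above the board, set differently each time and not reported. Its spring gives 2 N at first touch, then 1 N more per mm of give; solid after 30 mm.
- lever (a joint): angle of the red lever, rad: 0 = fully up (home, held by the return spring), grows as the grip is pulled down in the stand's x-z plane, 0.85 = end stop (would overload the wax). Let go lower down, it flies back. Ram travel down from home = 125 mm x angle.
- grip (a point): centre of the lever's black round grip sleeve, 24 mm diameter, 84 mm long along the stand's y, free to turn on its bar, so it can be pinched from above and moved along its arc without turning the hand. With the lever up it is 87 mm in front (-x) of the foot's axis, 100 mm right of it, 323 mm above the board. The red arm meets the bar 58 mm left of it.
- pivot (a point): point on the lever's pivot axis, level in y with the grip: 110 mm behind the foot's axis, 185 mm up. The grip is 240 mm from it; that line rises 0.611 rad above level with the lever up. The return spring pushes the grip up along its arc, from 4.3 N near home evenly to 5.7 N at 0.5 rad; with the foot on the wax each further newton there gives 1.9 N at the foot.
- cork: bystander: green cork block 110 x 60 x 40 mm, loose; origin at the centre of its underside
- brush: bystander: horsehair brush with pale beech back 130 x 60 x 45 mm, loose; origin under its centre
- yellow_wax: bystander: yellow wax block 160 x 48 x 40 mm, loose; origin under its centre
- file_holder: bystander: steel file holder with a file, 190 x 60 x 45 mm, loose; origin under its centre

How it is judged:
On the way, in this order (a step that is already met when the one before it is completed fails the run):
1. the red wax block lies flat on the anvil, released, a pale dot within 15 mm of the foot axis, lever up (horizontal distance between any of dot_a, dot_b and anvil below 0.015 m and height (world z) of wax_center between 0.045 and 0.055 m and angle between wax_center's own z axis and vertical below 0.08 rad and contact force between the fingers and anything else below 0.3 N and value of joint lever below 0.08 rad), for 0.2 s.
2. the lever is held down with the foot pressing the wax at that dot: 12 to 23 N on the anvil (10 to 20 N of foot load and the wax's own weight) for 1.5 s (horizontal distance between any of dot_a, dot_b and anvil below 0.016 m and value of joint lever above 0.2 rad and contact force between anvil and anything else between 12 and 23 N), for 1.5 s.
At the end, for the whole second after the job is handed in: the lever is fully up again (within 0.03 rad) and still, the red wax block lies flat on the anvil with a pale dot within 18 mm of the foot axis, and nothing is held (horizontal distance between any of dot_a, dot_b and anvil below 0.018 m and height (world z) of wax_center between 0.045 and 0.055 m and angle between wax_center's own z axis and vertical below 0.08 rad and value of joint lever below 0.03 rad and velocity of joint lever above -0.1 rad/s); the robot touches nothing.
It fails at once if the wax is overloaded with the lever: more than 40 N on the anvil while the lever is pulled down (contact force between anvil and anything else above 40 N and value of joint lever above 0.15 rad).
It fails at once if the lever flies back: faster than 0.8 rad/s upwards while more than 0.12 rad from home (velocity of joint lever below -0.8 rad/s and value of joint lever above 0.12 rad).
It fails at once if a bystander is moved by more than 30 mm (distance of any of cork, brush, yellow_wax, file_holder from where it was at the start of the episode above 0.03 m).
It also fails if it takes over 72 s, if anything falls off the work surface, if the arm or the gripper's body presses on something with over 40 N, if the wrist force passes 120 N, or if a joint passes its speed limit or range.

## Working session

There is one attempt and no reset: what is moved stays moved. The work goes in short steps, Python scripts to look and compute and a tool call to move; the robot and the scene stay as the last step left them, time stands still between calls to the robot, and variables do not carry over. Pictures are saved under pics/ and viewed, at most 10 in all, crops included, and the job is handed in when it is done.

Besides the shell and the picture viewer there is one more tool, called after "Request:" as name(argument=value, ...) on one line, values as JSON. servo_tool: Moves the arm, as the interface text tells. Its arguments: {"type":"object","properties":{"targets":{"type":"array"},"force":{"type":"number"}},"required":["targets"]}

```bash
mkdir -p pics; cat > h.py <<'E'
import numpy as np, cv2
from scipy.spatial.transform import Rotation as R
from station import r, vision, spotter
def snap(cam, f=None):
    im=vision.read_camera(cam)
    if f: cv2.imwrite('pics/'+f, im[:,:,::-1])
    return im
def ray(cam,uv,P=None):
    P=P or vision.camera_params(cam); E=np.array(P['extrinsics'])
    d=E[:3,:3]@np.array([(uv[0]-P['cx'])/P['fx'],-(uv[1]-P['cy'])/P['fy'],-1.])
    return E[:3,3],d
def onz(cam,uv,z,P=None):
    o,d=ray(cam,uv,P); return o+d*(z-o[2])/d[2]
def proj(cam,p,P=None):
    P=P or vision.camera_params(cam); E=np.array(P['extrinsics'])
    q=E[:3,:3].T@(np.array(p)-E[:3,3]); return np.array([P['cx']+P['fx']*q[0]/-q[2],P['cy']+P['fy']*q[1]/q[2]])
def pt(cam,name):
    return [(np.array(d['centre'])*[560,420],round(d['confidence'],2)) for d in spotter.spot_point(cam,name)]
E
python3 - <<'E'
from h import *
np.set_printoptions(precision=4,suppress=True)
print({k:v for k,v in vision.camera_params('top').items()})
ims=[]
Z=dict(wax_center=.02,dot_a=.04,anvil=.03,head=.125,grip=.323,pivot=.185,cork=0,brush=0,yellow_wax=0,file_holder=0)
for c in ('scene','top'):
    ims.append(snap(c,c+'0.png'))
    for n,z in Z.items():
        print(c,n,[(p,k,onz(c,p,z)[:2]) for p,k in pt(c,n)[:3]])
print(r.state())
E
```

```text
{'fx': 394.2639161458543, 'fy': 394.2639161458543, 'cx': 277.44003027281286, 'cy': 209.32132713328443, 'extrinsics': array([[-0.0149,  0.9932, -0.1155,  0.4156],
       [-0.9997, -0.0125,  0.0218, -0.0043],
       [ 0.0202,  0.1158,  0.9931,  1.3758],
       [ 0.    ,  0.    ,  0.    ,  1.    ]])}
scene wax_center [(array([345.184, 281.316]), 0.59, array([0.4766, 0.2758]))]
scene dot_a [(array([339.192, 276.318]), 0.84, array([0.4899, 0.2569])), (array([362.88 , 276.486]), 0.56, array([0.4246, 0.3   ]))]
scene anvil [(array([240.072, 197.484]), 0.8, array([ 0.6008, -0.2062]))]
scene head [(array([238.   , 177.996]), 0.66, array([ 0.5921, -0.2225]))]
scene grip [(array([244.608, 120.918]), 0.62, array([ 0.5168, -0.2788]))]
scene pivot [(array([199.08, 161.7 ]), 0.96, array([ 0.6904, -0.3176]))]
scene cork [(array([207.088, 158.802]), 0.56, array([ 0.6071, -0.4665]))]
scene brush []
scene yellow_wax [(array([266.   , 319.704]), 0.87, array([0.765 , 0.2377])), (array([197.68 , 163.296]), 0.66, array([ 0.6502, -0.4662])), (array([207.48 , 157.416]), 0.5, array([ 0.6023, -0.4722]))]
scene
[... 837 characters left out ...]
array([146.328, 287.112]), 0.71, array([0.314 , 0.4169]))]
top yellow_wax [(array([192.696, 155.484]), 0.92, array([0.7721, 0.2639]))]
top file_holder [(array([399.616, 259.182]), 0.58, array([ 0.3954, -0.4577]))]
{'time_s': 1.1, 'joints': array([-1.177 ,  0.3135, -0.0471,  1.2102,  0.    ,  1.5708]), 'qd': array([-0.0006,  0.0003, -0.0003,  0.0021,  0.0003, -0.0023]), 'effort': array([ -0.0007, -53.9477,  34.0053,   0.0016,  -0.0001,   0.    ]), 'position': array([ 0.2302, -0.5541,  0.4047]), 'tcp_rot': array([3.0809, 0.6146, 0.    ]), 'wrist_force': array([-0.0276, -0.6534,  0.2276]), 'wrist_torque': array([-0.0192, -0.0178, -0.0056]), 'grasp_force': 0.0, 'grip_width': 0.08542989640271223}
```

View pics/top0.png

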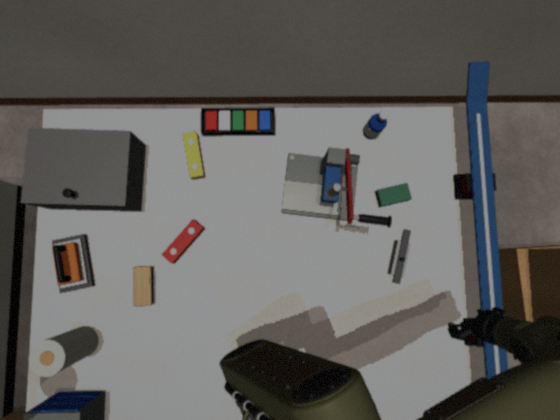

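View pics/scene0.png

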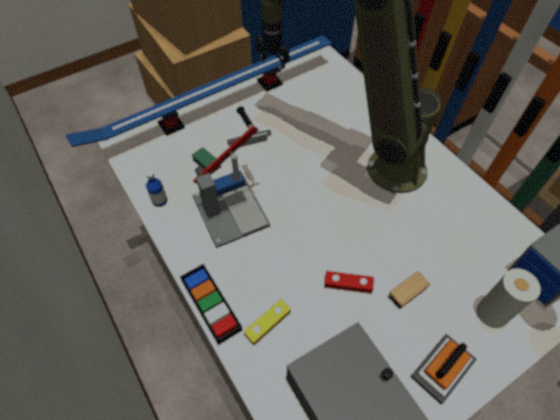

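Request:
servo_tool(targets=[{"dz": -0.045,"dy": -0.02},{"dz": -0.045,"dy": -0.02},{"dz": -0.045,"dy": -0.02},{"dx": 0.0485,"dy": -0.0023,"rz": -0.095},{"dx": 0.0485,"dy": -0.0023,"rz": -0.095},{"dx": 0.0485,"dy": -0.0023,"rz": -0.095},{"dx": 0.0485,"dy": -0.0023,"rz": -0.095},{"dx": 0.0485,"dy": -0.0023,"rz": -0.095},{"dx": 0.0485,"dy": -0.0023,"rz": -0.095},{"dx": 0.0485,"dy": -0.0023,"rz": -0.095},{"dx": 0.0485,"dy": -0.0023,"rz": -0.095},{"dx": 0.0485,"dy": -0.0023,"rz": -0.095}])

```text
$.targets[0]: bad value
```

Request:
servo_tool(targets=[{"dx": 0,"dy": -0.02,"dz": -0.045,"rx": 0,"ry": 0,"rz": 0,"grip": 0.085},{"dx": 0,"dy": -0.02,"dz": -0.045,"rx": 0,"ry": 0,"rz": 0,"grip": 0.085},{"dx": 0,"dy": -0.02,"dz": -0.045,"rx": 0,"ry": 0,"rz": 0,"grip": 0.085}])

```text
time_s: 1.4
position: [0.2068, -0.4978, 0.5409]
tcp_rot: [-3.08, -0.614, 0.0]
wrist_force: [-0.4, -0.4, -0.3]
grip_width: 0.0848
grasp_force: 0.0
```

Request:
servo_tool(targets=[{"dx": 0.049,"dy": -0.004,"dz": 0,"rx": 0,"ry": 0,"rz": -0.095,"grip": 0.085},{"dx": 0.049,"dy": -0.004,"dz": 0,"rx": 0,"ry": 0,"rz": -0.095,"grip": 0.085},{"dx": 0.049,"dy": -0.004,"dz": 0,"rx": 0,"ry": 0,"rz": -0.095,"grip": 0.085},{"dx": 0.049,"dy": -0.004,"dz": 0,"rx": 0,"ry": 0,"rz": -0.095,"grip": 0.085},{"dx": 0.049,"dy": -0.004,"dz": 0,"rx": 0,"ry": 0,"rz": -0.095,"grip": 0.085},{"dx": 0.049,"dy": -0.004,"dz": 0,"rx": 0,"ry": 0,"rz": -0.095,"grip": 0.085},{"dx": 0.049,"dy": -0.004,"dz": 0,"rx": 0,"ry": 0,"rz": -0.095,"grip": 0.085},{"dx": 0.049,"dy": -0.003,"dz": 0,"rx": 0,"ry": 0,"rz": -0.095,"grip": 0.085},{"dx": 0.049,"dy": -0.003,"dz": 0,"rx": 0,"ry": 0,"rz": -0.095,"grip": 0.085},{"dx": 0.049,"dy": -0.003,"dz": 0,"rx": 0,"ry": 0,"rz": -0.095,"grip": 0.085},{"dx": 0.049,"dy": -0.003,"dz": 0,"rx": 0,"ry": 0,"rz": -0.095,"grip": 0.085},{"dx": 0.049,"dy": -0.003,"dz": 0,"rx": 0,"ry": 0,"rz": -0.095,"grip": 0.085}])

```text
time_s: 2.6
position: [0.5152, -0.0288, 0.5396]
tcp_rot: [2.258, 2.184, 0.0]
wrist_force: [0.9, -0.6, 0.6]
grip_width: 0.0851
grasp_force: 0.0
```

```bash
python3 - <<'E'
from h import *
np.set_printoptions(precision=4,suppress=True)
P=vision.camera_params('wrist'); im=snap('wrist','w0.png')
s=r.state();Rm=R.from_rotvec(s['tcp_rot']).as_matrix(); E_=np.array(P['extrinsics'])
print(s['joints'],'cam in tool',Rm.T@(E_[:3,3]-s['position']), Rm.T@E_[:3,:3])
for n,z in dict(wax_center=.02,dot_a=.04,anvil=.03,head=.125,grip=.323,pivot=.185).items():
    print(n,[(p,k,onz('wrist',p,z,P)[:2]) for p,k in pt('wrist',n)[:3]])
E
```

```text
[-0.0461  0.1335  0.0295  1.4667  0.0057  1.5481] cam in tool [0.0692 0.0012 0.0315] [[-0.0091  0.953   0.303 ]
 [ 1.      0.0089  0.002 ]
 [-0.0008  0.303  -0.953 ]]
wax_center [(array([216.608, 401.1  ]), 0.42, array([ 0.4071, -0.4331])), (array([355.712, 309.582]), 0.16, array([ 0.6303, -0.2681]))]
dot_a [(array([358.512, 311.808]), 0.6, array([ 0.6299, -0.2591]))]
anvil [(array([344.288, 273.   ]), 0.65, array([ 0.6097, -0.2012]))]
head [(array([356.72, 306.81]), 0.82, array([ 0.6072, -0.1968]))]
grip []
pivot []
```

View pics/w0.png

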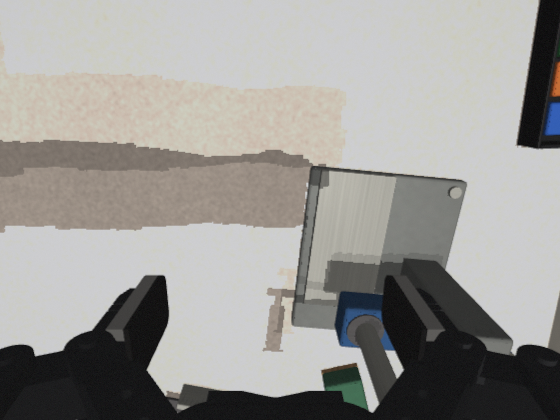

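```bash
python3 - <<'E'
from h import *
np.set_printoptions(precision=4,suppress=True)
P=vision.camera_params('wrist')
a,b=[onz('wrist',u,.03,P)[:2] for u in ((314,167),(465,181))]
d=b-a; print('front-left',a,'back-left',b,'len',np.linalg.norm(d),'yaw',np.arctan2(d[1],d[0]))
c=onz('wrist',(293,326),.03,P)[:2]; print('front-right',c,np.linalg.norm(c-a),np.arctan2(*(c-a)[::-1])+np.pi/2)
print(onz('wrist',(326,170),.03,P)[:2])
yaw=np.arctan2(d[1],d[0]); M=np.array([[np.cos(yaw),-np.sin(yaw)],[np.sin(yaw),np.cos(yaw)]])
print('origin', (a+b)/2-M@[0,.145], 'head check', onz('wrist',(344,273),.03,P))
for yw in (yaw,-.12,-.15):
  M=np.array([[np.cos(yw),-np.sin(yw)],[np.sin(yw),np.cos(yw)]]);o=(a+b)/2-M@[0,.145]
  print(yw,'o',o,'grip',o+M@[-.087,-.1],'pivot',o+M@[.11,-.1])
E
```

```text
front-left [ 0.566  -0.0503] back-left [ 0.7652 -0.0767] len 0.2010327538588502 yaw -0.1318894324508195
front-right [ 0.5328 -0.2904] 0.2424387085078221 -0.13725072584573428
[ 0.5816 -0.0548]
origin [ 0.6465 -0.2072] head check [ 0.6077 -0.2053  0.03  ]
-0.1318894324508195 o [ 0.6465 -0.2072] grip [ 0.5471 -0.2949] pivot [ 0.7424 -0.3208]
-0.12 o [ 0.6482 -0.2074] grip [ 0.5499 -0.2963] pivot [ 0.7455 -0.3199]
-0.15 o [ 0.6439 -0.2069] grip [ 0.543  -0.2927] pivot [ 0.7377 -0.3222]
```

Request:
servo_tool(targets=[{"dx": 0.046,"dy": -0.003,"dz": 0.01,"rx": 0,"ry": 0,"rz": -0.14,"grip": 0.085},{"dx": 0.046,"dy": -0.003,"dz": 0.01,"rx": 0,"ry": 0,"rz": -0.14,"grip": 0.085},{"dx": 0.046,"dy": -0.003,"dz": 0.01,"rx": 0,"ry": 0,"rz": -0.14,"grip": 0.085},{"dx": 0.046,"dy": 0.0,"dz": 0.01,"rx": 0,"ry": 0,"rz": -0.14,"grip": 0.085},{"dx": 0.046,"dy": 0.0,"dz": 0.01,"rx": 0,"ry": 0,"rz": -0.14,"grip": 0.085},{"dx": 0.03,"dy": 0.0,"dz": 0.02,"rx": 0,"ry": 0,"rz": -0.14,"grip": 0.085},{"dx": 0.0,"dy": 0.0,"dz": 0.02,"rx": 0,"ry": 0,"rz": 0,"grip": 0.085}])

```text
time_s: 3.65
position: [0.4321, 0.2119, 0.4495]
tcp_rot: [-1.17, -2.915, -0.002]
wrist_force: [0.6, -1.2, 0.3]
grip_width: 0.0848
grasp_force: 0.0
```

```bash
python3 - <<'E'
from h import *
np.set_printoptions(precision=4,suppress=True)
P=vision.camera_params('wrist'); im=snap('wrist','w1.png')
print(r.state()['position'],r.state()['tcp_rot'])
for n,z in dict(wax_center=.02,dot_a=.04).items():
    print(n,[(p,k,onz('wrist',p,z,P)[:2]) for p,k in pt('wrist',n)[:3]])
for t in spotter.trace('wrist','wax_center')[:2]:
    m=t['pixels'].astype(np.uint8); q=cv2.minAreaRect(cv2.findNonZero(m)); print(t['confidence'],m.sum(),q)
E
```

```text
[0.4321 0.2105 0.4461] [-1.1747 -2.9109  0.0047]
wax_center [(array([348.32, 142.59]), 0.8, array([0.468 , 0.2865]))]
dot_a [(array([354.2,  98.7]), 0.57, array([0.4349, 0.3171])), (array([353.92 , 192.696]), 0.57, array([0.5076, 0.2556]))]
```

View pics/w1.png

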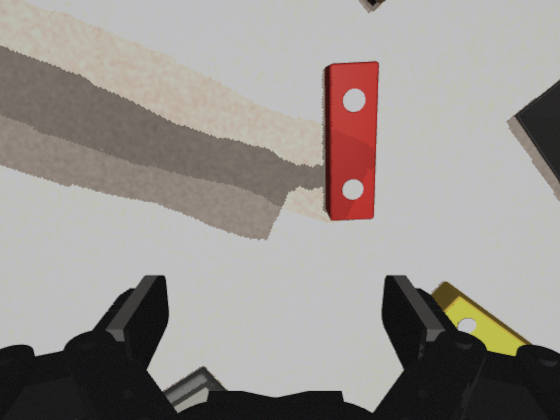

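Request:
servo_tool(targets=[{"dx": 0.0,"dy": 0.0,"dz": 0,"rx": 0,"ry": 0,"rz": -0.068,"grip": 0.085},{"dx": 0.019,"dy": 0.028,"dz": 0.03,"rx": 0,"ry": 0,"rz": 0,"grip": 0.085},{"dx": 0.019,"dy": 0.028,"dz": 0.03,"rx": 0,"ry": 0,"rz": 0,"grip": 0.085},{"dx": 0.019,"dy": 0.027,"dz": 0.03,"rx": 0,"ry": 0,"rz": 0,"grip": 0.085},{"dx": 0,"dy": 0,"dz": 0.04,"rx": 0,"ry": 0,"rz": 0,"grip": 0.085},{"dx": 0,"dy": 0,"dz": 0.035,"rx": 0,"ry": 0,"rz": 0,"grip": 0.085},{"dx": 0,"dy": 0,"dz": 0.02,"rx": 0,"ry": 0,"rz": 0,"grip": 0.085},{"dx": 0,"dy": 0,"dz": 0,"rx": 0,"ry": 0,"rz": 0,"grip": 0.085},{"dx": 0,"dy": 0,"dz": 0,"rx": 0,"ry": 0,"rz": 0,"grip": 0.085}])

```text
time_s: 4.75
position: [0.4444, 0.3107, 0.2659]
tcp_rot: [1.08, 2.949, 0.001]
wrist_force: [0.2, 0.2, 0.7]
grip_width: 0.085
grasp_force: 0.0
```

```bash
python3 - <<'E'
from h import *
np.set_printoptions(precision=4,suppress=True)
P=vision.camera_params('wrist'); im=snap('wrist','w2.png'); s=r.state()
print(s['position'],s['tcp_rot'])
m=((im[:,:,0]>90)&(im[:,:,1]<60)&(im[:,:,2]<70)).astype(np.uint8)
c=max(cv2.findContours(m,0,2)[0],key=cv2.contourArea); print(cv2.minAreaRect(c))
g=s['position']+R.from_rotvec(s['tcp_rot']).apply([0,0,.155]); print('grasp',g,'px at z=.04',proj('wrist',[g[0],g[1],.04],P))
print([(p,k,onz('wrist',p,.04,P)[:2]) for p,k in pt('wrist','dot_a')[:3]])
E
```

```text
[0.4446 0.311  0.2666] [1.0789 2.9488 0.0034]
((272.5, 273.5), (243.0, 87.0), 90.0)
grasp [0.4449 0.3113 0.1116] px at z=.04 [276.314  233.7825]
[(array([268.8  , 354.102]), 0.82, array([0.5036, 0.2557])), (array([275.184, 218.316]), 0.61, array([0.4375, 0.3167]))]
```

View pics/w2.png

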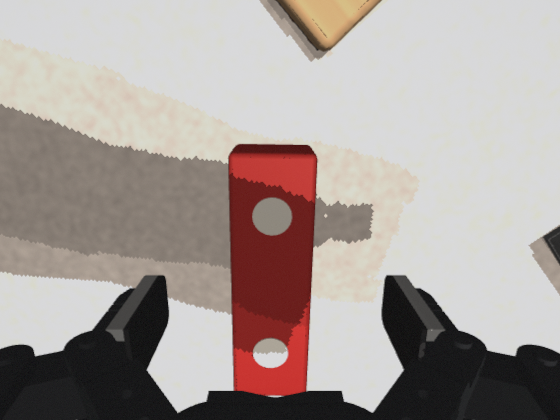

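Request:
servo_tool(force=60, targets=[{"dx": 0,"dy": -0.002,"dz": 0.035,"rx": 0,"ry": 0,"rz": 0,"grip": 0.085},{"dx": 0,"dy": 0,"dz": 0.03,"rx": 0,"ry": 0,"rz": 0,"grip": 0.085},{"dx": 0,"dy": 0,"dz": 0.017,"rx": 0,"ry": 0,"rz": 0,"grip": 0.085},{"dx": 0,"dy": 0,"dz": 0,"rx": 0,"ry": 0,"rz": 0,"grip": 0.085},{"dx": 0,"dy": 0,"dz": 0,"rx": 0,"ry": 0,"rz": 0,"grip": 0.04},{"dx": 0,"dy": 0,"dz": 0,"rx": 0,"ry": 0,"rz": 0,"grip": 0.04},{"dx": 0,"dy": 0,"dz": 0,"rx": 0,"ry": 0,"rz": 0,"grip": 0.04},{"dx": 0,"dy": 0,"dz": 0,"rx": 0,"ry": 0,"rz": 0,"grip": 0.04},{"dx": 0,"dy": 0,"dz": 0,"rx": 0,"ry": 0,"rz": 0,"grip": 0.04},{"dx": 0,"dy": 0,"dz": 0,"rx": 0,"ry": 0,"rz": 0,"grip": 0.04}])

```text
time_s: 5.85
position: [0.4428, 0.3102, 0.1847]
tcp_rot: [1.076, 2.949, 0.004]
wrist_force: [-0.1, -1.2, 7.0]
grip_width: 0.047
grasp_force: 62.7
```

Request:
servo_tool(targets=[{"dx": 0,"dy": 0,"dz": -0.01,"rx": 0,"ry": 0,"rz": 0,"grip": 0.04},{"dx": 0,"dy": 0,"dz": -0.02,"rx": 0,"ry": 0,"rz": 0,"grip": 0.04},{"dx": 0,"dy": 0,"dz": -0.03,"rx": 0,"ry": 0,"rz": 0,"grip": 0.04},{"dx": 0,"dy": 0,"dz": -0.03,"rx": 0,"ry": 0,"rz": 0,"grip": 0.04},{"dx": -0.0155,"dy": -0.0053,"dz": -0.02,"rx": 0,"ry": 0,"rz": 0,"grip": 0.04},{"dx": -0.0293,"dy": -0.0103,"dz": 0,"rx": 0,"ry": 0,"rz": 0,"grip": 0.04},{"dx": -0.0293,"dy": -0.0103,"dz": 0,"rx": 0,"ry": 0,"rz": 0,"grip": 0.04},{"dx": -0.0293,"dy": -0.0103,"dz": 0,"rx": 0,"ry": 0,"rz": 0,"grip": 0.04},{"dx": -0.0293,"dy": -0.0103,"dz": 0,"rx": 0,"ry": 0,"rz": 0,"grip": 0.04},{"dx": -0.0293,"dy": -0.0103,"dz": 0,"rx": 0,"ry": 0,"rz": 0,"grip": 0.04},{"dx": -0.0293,"dy": -0.0103,"dz": 0,"rx": 0,"ry": 0,"rz": 0,"grip": 0.04},{"dx": -0.0293,"dy": -0.0103,"dz": 0,"rx": 0,"ry": 0,"rz": 0,"grip": 0.04},{"dx": -0.0293,"dy": -0.0103,"dz": 0,"rx": 0,"ry": 0,"rz": 0,"grip": 0.04},{"dx": -0.0293,"dy": -0.0103,"dz": 0,"rx": 0,"ry": 0,"rz": 0,"grip": 0.04},{"dx": -0.0293,"dy": -0.0103,"dz": 0,"rx": 0,"ry": 0,"rz": 0,"grip": 0.04},{"dx": -0.0293,"dy": -0.0103,"dz": 0,"rx": 0,"ry": 0,"rz": 0,"grip": 0.04},{"dx": -0.0145,"dy": -0.005,"dz": 0,"rx": 0,"ry": 0,"rz": 0,"grip": 0.04},{"dx": 0,"dy": 0,"dz": 0,"rx": 0,"ry": 0,"rz": 0,"grip": 0.04}])

```text
time_s: 7.65
position: [0.6323, -0.0136, 0.2931]
tcp_rot: [1.08, 2.949, 0.0]
wrist_force: [-0.1, 0.2, -3.3]
grip_width: 0.0472
grasp_force: 62.2
```

Request:
servo_tool(targets=[{"dx": 0,"dy": 0,"dz": 0,"rx": 0,"ry": 0,"rz": 0.06,"grip": 0.04},{"dx": 0,"dy": 0,"dz": 0,"rx": 0,"ry": 0,"rz": 0.12,"grip": 0.04},{"dx": 0,"dy": 0,"dz": 0,"rx": 0,"ry": 0,"rz": 0.12,"grip": 0.04},{"dx": 0,"dy": 0,"dz": 0,"rx": 0,"ry": 0,"rz": 0.12,"grip": 0.04},{"dx": 0,"dy": 0,"dz": 0,"rx": 0,"ry": 0,"rz": 0.12,"grip": 0.04},{"dx": 0,"dy": 0,"dz": 0,"rx": 0,"ry": 0,"rz": 0.12,"grip": 0.04},{"dx": 0,"dy": 0,"dz": 0,"rx": 0,"ry": 0,"rz": 0.12,"grip": 0.04},{"dx": 0,"dy": 0,"dz": 0,"rx": 0,"ry": 0,"rz": 0.12,"grip": 0.04},{"dx": 0,"dy": 0,"dz": 0,"rx": 0,"ry": 0,"rz": 0.104,"grip": 0.04},{"dx": 0,"dy": 0,"dz": 0,"rx": 0,"ry": 0,"rz": 0,"grip": 0.04},{"dx": 0,"dy": 0,"dz": 0,"rx": 0,"ry": 0,"rz": 0,"grip": 0.04}])

```text
time_s: 8.75
position: [0.6312, -0.011, 0.2929]
tcp_rot: [-2.36, -2.073, -0.0]
wrist_force: [-0.4, 1.1, -3.1]
grip_width: 0.0471
grasp_force: 62.2
```

```bash
python3 - <<'E'
from h import *
np.set_printoptions(precision=4,suppress=True)
P=vision.camera_params('wrist'); im=snap('wrist','w3.png'); s=r.state()
print(s['time_s'],s['position'],s['tcp_rot'],s['grip_width'],s['wrist_force'],s['wrist_torque'])
for c in ('wrist','top'):
  if c=='top': snap(c); P=None
  for n,z in dict(anvil=.03,head=.125,grip=.323,pivot=.185,dot_a=.15).items():
    print(c,n,[(p,k,onz(c,p,z,P)[:2]) for p,k in pt(c,n)[:2]])
E
```

```text
8.8 [ 0.6314 -0.0113  0.2929] [-2.3608 -2.0722 -0.0001] 0.04692276978838053 [-0.375   0.5326 -2.8401] [ 0.1126 -0.0602  0.056 ]
wrist anvil []
wrist head []
wrist grip []
wrist pivot []
wrist dot_a [(array([275.912, 294.21 ]), 0.84, array([ 0.6333, -0.0011]))]
top anvil [(array([324.688, 201.18 ]), 0.66, array([ 0.5984, -0.1975]))]
top head [(array([330.176, 195.594]), 0.61, array([ 0.6034, -0.2021]))]
top grip [(array([370.216, 217.392]), 0.97, array([ 0.513 , -0.2772])), (array([330.12 , 194.292]), 0.66, array([ 0.5773, -0.1707]))]
top pivot [(array([367.304, 163.38 ]), 0.58, array([ 0.6939, -0.311 ]))]
top dot_a [(array([293.104, 190.386]), 0.56, array([ 0.6176, -0.0815]))]
```

View pics/w3.png

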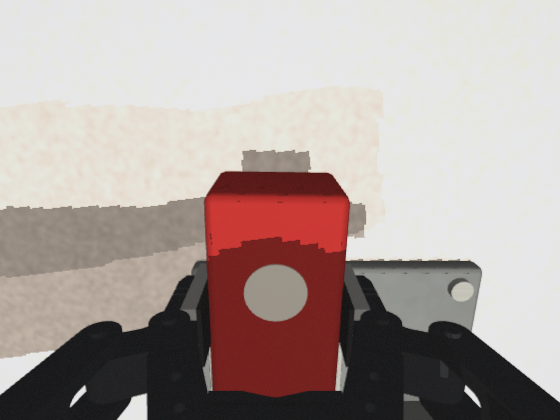

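Request:
servo_tool(targets=[{"dx": 0,"dy": 0,"dz": 0.02,"rx": 0,"ry": 0,"rz": 0,"grip": 0.04},{"dx": 0,"dy": 0,"dz": 0.025,"rx": 0,"ry": 0,"rz": 0,"grip": 0.04},{"dx": 0,"dy": 0,"dz": 0.02,"rx": 0,"ry": 0,"rz": 0,"grip": 0.04},{"dx": 0,"dy": 0,"dz": 0.002,"rx": 0,"ry": 0,"rz": 0,"grip": 0.04},{"dx": -0.01,"dy": 0,"dz": 0,"rx": 0,"ry": 0,"rz": 0,"grip": 0.04},{"dx": -0.015,"dy": 0,"dz": 0,"rx": 0,"ry": 0,"rz": 0,"grip": 0.04},{"dx": -0.015,"dy": 0,"dz": 0,"rx": 0,"ry": 0,"rz": 0,"grip": 0.04},{"dx": -0.015,"dy": 0,"dz": 0,"rx": 0,"ry": 0,"rz": 0,"grip": 0.04},{"dx": -0.015,"dy": 0,"dz": 0,"rx": 0,"ry": 0,"rz": 0,"grip": 0.04},{"dx": -0.015,"dy": 0,"dz": 0,"rx": 0,"ry": 0,"rz": 0,"grip": 0.04},{"dx": -0.015,"dy": 0,"dz": 0,"rx": 0,"ry": 0,"rz": 0,"grip": 0.04},{"dx": -0.008,"dy": 0,"dz": 0,"rx": 0,"ry": 0,"rz": 0,"grip": 0.04},{"dx": 0,"dy": 0,"dz": 0,"rx": 0,"ry": 0,"rz": 0,"grip": 0.04}])

```text
time_s: 10.65
position: [0.6172, -0.1203, 0.2257]
tcp_rot: [2.366, 2.067, -0.0]
wrist_force: [-0.6, 0.1, -2.7]
grip_width: 0.0471
grasp_force: 62.4
```

```bash
python3 - <<'E'
from h import *
np.set_printoptions(precision=4,suppress=True)
s=r.state();print(s['time_s'],s['position'],s['tcp_rot'],s['wrist_force'],s['wrist_torque'])
im=snap('scene'); P=vision.camera_params('scene')
c=proj('scene',[.61,-.18,.06],P); u,v=int(c[0]),int(c[1]); print(u,v)
cv2.imwrite('pics/s1.png',cv2.resize(im[v-70:v+60,u-80:u+80,::-1],None,fx=4,fy=4,interpolation=3))
E
```

```text
10.65 [ 0.6172 -0.1203  0.2257] [ 2.3659  2.0669 -0.0002] [-0.6297  0.072  -2.6914] [ 0.1416  0.0116 -0.0416]
240 198
```

View pics/s1.png

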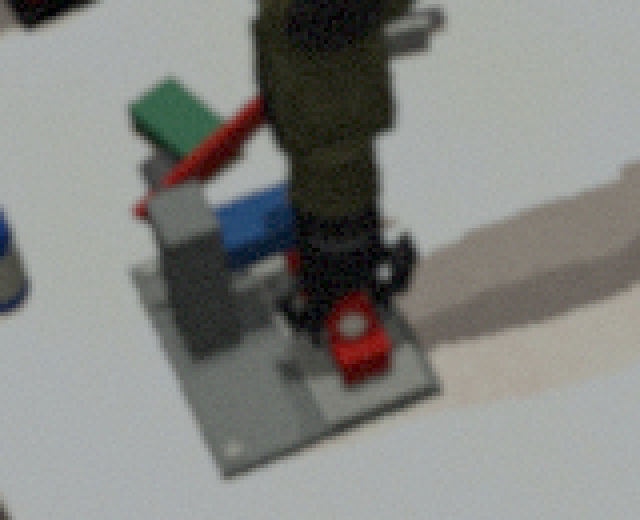

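Request:
servo_tool(targets=[{"dx": 0,"dy": 0,"dz": 0.005,"rx": 0,"ry": 0,"rz": 0,"grip": 0.04},{"dx": 0,"dy": 0,"dz": 0.004,"rx": 0,"ry": 0,"rz": 0,"grip": 0.04},{"dx": 0,"dy": 0,"dz": 0.002,"rx": 0,"ry": 0,"rz": 0,"grip": 0.04},{"dx": 0,"dy": 0,"dz": 0,"rx": 0,"ry": 0,"rz": 0,"grip": 0.04},{"dx": 0,"dy": 0,"dz": 0,"rx": 0,"ry": 0,"rz": 0,"grip": 0.04}])

```text
time_s: 11.2
position: [0.6173, -0.1183, 0.2149]
tcp_rot: [-2.363, -2.07, -0.0]
wrist_force: [-2.8, 2.1, 1.7]
grip_width: 0.0469
grasp_force: 63.1
```

Request:
servo_tool(targets=[{"dx": 0,"dy": 0,"dz": 0,"rx": 0,"ry": 0,"rz": 0,"grip": 0.055},{"dx": 0,"dy": 0,"dz": 0,"rx": 0,"ry": 0,"rz": 0,"grip": 0.075},{"dx": 0,"dy": 0,"dz": 0,"rx": 0,"ry": 0,"rz": 0,"grip": 0.085},{"dx": 0,"dy": 0,"dz": 0,"rx": 0,"ry": 0,"rz": 0,"grip": 0.085},{"dx": 0,"dy": 0,"dz": 0,"rx": 0,"ry": 0,"rz": 0,"grip": 0.085},{"dx": 0,"dy": 0,"dz": 0,"rx": 0,"ry": 0,"rz": 0,"grip": 0.085},{"dx": 0.01,"dy": 0,"dz": -0.03,"rx": 0,"ry": 0,"rz": 0,"grip": 0.085},{"dx": 0.015,"dy": 0,"dz": -0.045,"rx": 0,"ry": 0,"rz": 0,"grip": 0.085},{"dx": 0.015,"dy": 0,"dz": -0.045,"rx": 0,"ry": 0,"rz": 0,"grip": 0.085},{"dx": 0.015,"dy": 0,"dz": -0.045,"rx": 0,"ry": 0,"rz": 0,"grip": 0.085},{"dx": 0.015,"dy": 0,"dz": -0.045,"rx": 0,"ry": 0,"rz": 0,"grip": 0.085},{"dx": 0.0,"dy": -0.02,"dz": -0.045,"rx": 0,"ry": 0,"rz": 0,"grip": 0.085},{"dx": 0,"dy": -0.03,"dz": -0.035,"rx": 0,"ry": 0,"rz": 0,"grip": 0.085},{"dx": 0,"dy": -0.02,"dz": -0.015,"rx": 0,"ry": 0,"rz": 0,"grip": 0.085},{"dx": 0,"dy": 0,"dz": 0,"rx": 0,"ry": 0,"rz": 0,"grip": 0.085}])

```text
time_s: 12.7
position: [0.5558, -0.04, 0.5237]
tcp_rot: [2.361, 2.067, 0.006]
wrist_force: [0.2, -0.2, -0.2]
grip_width: 0.0851
grasp_force: 0.0
```

```bash
python3 - <<'E'
from h import *
np.set_printoptions(precision=4,suppress=True)
P=vision.camera_params('wrist'); im=snap('wrist','w4.png'); s=r.state()
print(s['time_s'],s['position'],s['tcp_rot'],s['wrist_force'])
for c in ('wrist','top'):
  if c=='top': snap(c); P=None
  for n,z in dict(wax_center=.05,dot_a=.07,anvil=.03,head=.125,grip=.323,pivot=.185).items():
    print(c,n,[(p,k,onz(c,p,z,P)[:2]) for p,k in pt(c,n)[:2]])
E
```

```text
12.75 [ 0.5568 -0.0402  0.5215] [2.362  2.0673 0.004 ] [ 0.4022 -0.3716  0.0496]
wrist wax_center [(array([326.592, 239.61 ]), 0.64, array([ 0.6114, -0.1518]))]
wrist dot_a [(array([327.32 , 279.384]), 0.8, array([ 0.6053, -0.1976])), (array([332.584, 211.68 ]), 0.78, array([ 0.6197, -0.1085]))]
wrist anvil []
wrist head [(array([337.176, 305.508]), 0.74, array([ 0.6084, -0.2017]))]
wrist grip [(array([327.488, 239.61 ]), 0.34, array([ 0.584 , -0.0369]))]
wrist pivot []
top wax_center []
top dot_a [(array([326.984, 201.684]), 0.62, array([ 0.5912, -0.1994]))]
top anvil [(array([323.512, 200.088]), 0.55, array([ 0.6023, -0.1935]))]
top head [(array([331.184, 195.384]), 0.83, array([ 0.6041, -0.2053]))]
top grip [(array([370.608, 220.416]), 0.91, array([ 0.5049, -0.2779]))]
top pivot [(array([366.408, 160.104]), 0.88, array([ 0.7043, -0.3086]))]
```

View pics/w4.png

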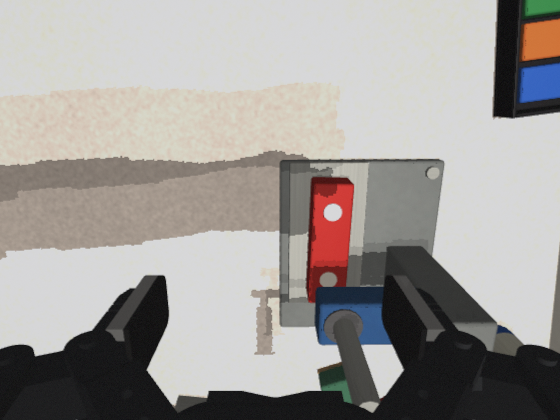

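Request:
servo_tool(targets=[{"dx": 0,"dy": 0,"dz": -0.03,"rx": 0,"ry": 0,"rz": 0,"grip": 0.085},{"dx": -0.043,"dy": -0.003,"dz": 0,"rx": 0,"ry": 0,"rz": 0,"grip": 0.085},{"dx": -0.043,"dy": -0.003,"dz": 0,"rx": 0,"ry": 0,"rz": 0,"grip": 0.085},{"dx": -0.043,"dy": -0.003,"dz": 0,"rx": 0,"ry": 0,"rz": 0,"grip": 0.085},{"dx": -0.043,"dy": -0.003,"dz": 0,"rx": 0,"ry": 0,"rz": 0,"grip": 0.085},{"dx": -0.043,"dy": -0.002,"dz": 0,"rx": 0,"ry": 0,"rz": 0,"grip": 0.085},{"dx": -0.042,"dy": -0.002,"dz": 0,"rx": 0,"ry": 0,"rz": 0,"grip": 0.085},{"dx": 0,"dy": 0,"dz": 0,"rx": 0,"ry": 0,"rz": 0,"grip": 0.085},{"dx": 0,"dy": 0,"dz": 0,"rx": 0,"ry": 0,"rz": 0,"grip": 0.085}])

```text
time_s: 14.3
position: [0.507, -0.2938, 0.5494]
tcp_rot: [-2.366, -2.066, -0.0]
wrist_force: [-0.1, 0.1, 0.4]
grip_width: 0.0847
grasp_force: 0.0
```

```bash
python3 - <<'E'
from h import *
np.set_printoptions(precision=4,suppress=True)
P=vision.camera_params('wrist'); im=snap('wrist','w5.png'); s=r.state()
print(s['time_s'],s['position'],s['tcp_rot'],s['wrist_force'])
print('pred grip px',[proj('wrist',p,P) for p in ([.5075,-.2875,.323],[.513,-.246,.323],[.502,-.329,.323])])
print(pt('wrist','grip')[:2])
E
```

```text
14.35 [ 0.5073 -0.2928  0.5496] [-2.3644 -2.068  -0.0006] [0.1646 0.4904 0.1244]
pred grip px [array([273.3523, 223.4072]), array([273.0406, 148.1885]), array([273.6287, 290.1089])]
[(array([278.32 , 223.398]), 0.61)]
```

View pics/w5.png

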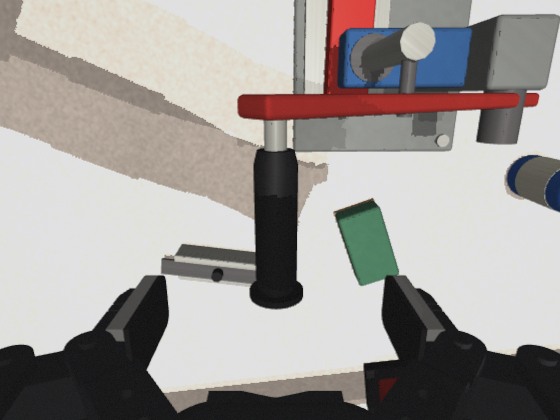

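Request:
servo_tool(force=40, targets=[{"dx": -0.002,"dy": 0.002,"dz": 0.03,"rx": 0,"ry": 0,"rz": 0,"grip": 0.085},{"dx": 0,"dy": 0,"dz": 0.03,"rx": 0,"ry": 0,"rz": 0,"grip": 0.07},{"dx": 0,"dy": 0,"dz": 0.012,"rx": 0,"ry": 0,"rz": 0,"grip": 0.06},{"dx": 0,"dy": 0,"dz": 0,"rx": 0,"ry": 0,"rz": 0,"grip": 0.04},{"dx": 0,"dy": 0,"dz": 0,"rx": 0,"ry": 0,"rz": 0,"grip": 0.03},{"dx": 0,"dy": 0,"dz": 0,"rx": 0,"ry": 0,"rz": 0,"grip": 0.015},{"dx": 0,"dy": 0,"dz": 0,"rx": 0,"ry": 0,"rz": 0,"grip": 0.015},{"dx": 0,"dy": 0,"dz": 0,"rx": 0,"ry": 0,"rz": 0,"grip": 0.015},{"dx": 0,"dy": 0,"dz": 0,"rx": 0,"ry": 0,"rz": 0,"grip": 0.015},{"dx": 0,"dy": 0,"dz": 0,"rx": 0,"ry": 0,"rz": 0,"grip": 0.015}])

```text
time_s: 15.4
position: [0.5079, -0.2947, 0.479]
tcp_rot: [-2.363, -2.068, 0.002]
wrist_force: [-7.7, 3.3, 2.1]
grip_width: 0.0226
grasp_force: 39.1
```

Request:
servo_tool(force=80, targets=[{"dx": 0,"dy": 0,"dz": 0,"rx": 0,"ry": 0,"rz": 0,"grip": 0.015},{"dx": 0,"dy": 0,"dz": 0,"rx": 0,"ry": 0,"rz": 0,"grip": 0.015},{"dx": 0,"dy": -0.0033,"dz": 0.0049,"rx": 0,"ry": 0,"rz": 0,"grip": 0.015},{"dx": 0,"dy": -0.0032,"dz": 0.0051,"rx": 0,"ry": 0,"rz": 0,"grip": 0.015},{"dx": 0,"dy": -0.0031,"dz": 0.0051,"rx": 0,"ry": 0,"rz": 0,"grip": 0.015},{"dx": 0,"dy": -0.0031,"dz": 0.0052,"rx": 0,"ry": 0,"rz": 0,"grip": 0.015},{"dx": 0,"dy": -0.0028,"dz": 0.0053,"rx": 0,"ry": 0,"rz": 0,"grip": 0.015},{"dx": 0,"dy": -0.0027,"dz": 0.0054,"rx": 0,"ry": 0,"rz": 0,"grip": 0.015},{"dx": 0,"dy": -0.0026,"dz": 0.0054,"rx": 0,"ry": 0,"rz": 0,"grip": 0.015},{"dx": 0,"dy": -0.0026,"dz": 0.0054,"rx": 0,"ry": 0,"rz": 0,"grip": 0.015},{"dx": 0,"dy": 0,"dz": 0,"rx": 0,"ry": 0,"rz": 0,"grip": 0.015},{"dx": 0,"dy": 0,"dz": 0,"rx": 0,"ry": 0,"rz": 0,"grip": 0.015}])

```text
time_s: 16.6
position: [0.4848, -0.2916, 0.4384]
tcp_rot: [2.364, 2.069, -0.001]
wrist_force: [-8.5, 5.2, 10.1]
grip_width: 0.0217
grasp_force: 79.1
```

Request:
servo_tool(targets=[{"dx": 0,"dy": -0.0015,"dz": 0.0024,"rx": 0,"ry": 0,"rz": 0,"grip": 0.015},{"dx": 0,"dy": -0.0015,"dz": 0.0026,"rx": 0,"ry": 0,"rz": 0,"grip": 0.015},{"dx": 0,"dy": -0.0015,"dz": 0.0026,"rx": 0,"ry": 0,"rz": 0,"grip": 0.015},{"dx": 0,"dy": -0.0013,"dz": 0.0028,"rx": 0,"ry": 0,"rz": 0,"grip": 0.015},{"dx": 0,"dy": 0,"dz": 0,"rx": 0,"ry": 0,"rz": 0,"grip": 0.015},{"dx": 0,"dy": 0,"dz": 0,"rx": 0,"ry": 0,"rz": 0,"grip": 0.015}])

```text
time_s: 17.2
position: [0.4801, -0.291, 0.4282]
tcp_rot: [2.362, 2.068, 0.002]
wrist_force: [-4.7, 4.0, 7.4]
grip_width: 0.0215
grasp_force: 78.8
```

```bash
cat > f.py <<'E'
from h import *
# tool start-of-lever pose taken as theta=0
def rep():
    s=r.state(); y=-.133; ex=np.array([np.cos(y),np.sin(y)])
    p=s['position']; xs=ex@(p[:2]-[.5079,-.2947]); z=p[2]-.4785
    X,Z=-.1966+xs,.1377+z; th=.611-np.arctan2(Z,-X); ph=.611-th
    F=s['wrist_force']; fx=ex@F[:2]
    print('t %.2f theta %.3f rad %.4f | tang %.2f radial %.2f'%(s['time_s'],th,np.hypot(X,Z),fx*np.sin(ph)+F[2]*np.cos(ph),-fx*np.cos(ph)+F[2]*np.sin(ph)),'exp free %.2f'%(4.3+1.4*th/.5),s['grip_width'],p.round(4))
if __name__=='__main__': rep()
E
python3 f.py
```

```text
t 17.20 theta 0.240 rad 0.2410 | tang 5.06 radial 7.52 exp free 4.97 0.02148154782627386 [ 0.4801 -0.291   0.4282]
```

Request:
servo_tool(targets=[{"dx": 0,"dy": -0.0013,"dz": 0.0026,"rx": 0,"ry": 0,"rz": 0,"grip": 0.015},{"dx": 0,"dy": -0.0013,"dz": 0.0028,"rx": 0,"ry": 0,"rz": 0,"grip": 0.015},{"dx": 0,"dy": -0.0012,"dz": 0.0028,"rx": 0,"ry": 0,"rz": 0,"grip": 0.015},{"dx": 0,"dy": -0.0012,"dz": 0.0028,"rx": 0,"ry": 0,"rz": 0,"grip": 0.015},{"dx": 0,"dy": 0,"dz": 0,"rx": 0,"ry": 0,"rz": 0,"grip": 0.015},{"dx": 0,"dy": 0,"dz": 0,"rx": 0,"ry": 0,"rz": 0,"grip": 0.015}])

```text
time_s: 17.8
position: [0.4758, -0.2905, 0.417]
tcp_rot: [2.362, 2.067, 0.004]
wrist_force: [-0.7, 2.9, 5.0]
grip_width: 0.0218
grasp_force: 78.7
```

```bash
python3 f.py
```

```text
t 17.80 theta 0.290 rad 0.2413 | tang 4.44 radial 2.60 exp free 5.11 0.02175074009165087 [ 0.4758 -0.2905  0.417 ]
```

Request:
servo_tool(targets=[{"dx": 0,"dy": -0.0008,"dz": 0.0023,"rx": 0,"ry": 0,"rz": 0,"grip": 0.015},{"dx": 0,"dy": -0.0007,"dz": 0.0023,"rx": 0,"ry": 0,"rz": 0,"grip": 0.015},{"dx": 0,"dy": -0.0007,"dz": 0.0023,"rx": 0,"ry": 0,"rz": 0,"grip": 0.015},{"dx": 0,"dy": -0.0007,"dz": 0.0023,"rx": 0,"ry": 0,"rz": 0,"grip": 0.015},{"dx": 0,"dy": 0,"dz": 0,"rx": 0,"ry": 0,"rz": 0,"grip": 0.015},{"dx": 0,"dy": 0,"dz": 0,"rx": 0,"ry": 0,"rz": 0,"grip": 0.015},{"dx": 0,"dy": 0,"dz": 0,"rx": 0,"ry": 0,"rz": 0,"grip": 0.015}])

```text
time_s: 18.5
position: [0.473, -0.2901, 0.4076]
tcp_rot: [2.362, 2.068, 0.003]
wrist_force: [-0.6, 2.7, 5.2]
grip_width: 0.0219
grasp_force: 78.7
```

```bash
python3 f.py
```

```text
t 18.50 theta 0.331 rad 0.2412 | tang 4.71 radial 2.34 exp free 5.23 0.0218935097636754 [ 0.473  -0.2901  0.4076]
```

Request:
servo_tool(targets=[{"dx": 0,"dy": -0.0007,"dz": 0.0023,"rx": 0,"ry": 0,"rz": 0,"grip": 0.015},{"dx": 0,"dy": -0.0006,"dz": 0.0023,"rx": 0,"ry": 0,"rz": 0,"grip": 0.015},{"dx": 0,"dy": -0.0006,"dz": 0.0023,"rx": 0,"ry": 0,"rz": 0,"grip": 0.015},{"dx": 0,"dy": -0.0006,"dz": 0.0024,"rx": 0,"ry": 0,"rz": 0,"grip": 0.015},{"dx": 0,"dy": 0,"dz": 0,"rx": 0,"ry": 0,"rz": 0,"grip": 0.015},{"dx": 0,"dy": 0,"dz": 0,"rx": 0,"ry": 0,"rz": 0,"grip": 0.015},{"dx": 0,"dy": 0,"dz": 0,"rx": 0,"ry": 0,"rz": 0,"grip": 0.015}])

```text
time_s: 19.2
position: [0.4706, -0.2898, 0.3987]
tcp_rot: [2.361, 2.067, 0.004]
wrist_force: [-1.7, 4.0, 8.0]
grip_width: 0.0216
grasp_force: 79.0
```

```bash
python3 f.py
```

```text
t 19.20 theta 0.369 rad 0.2413 | tang 7.27 radial 4.04 exp free 5.33 0.021638635935804774 [ 0.4706 -0.2898  0.3987]
```

Request:
servo_tool(targets=[{"dx": 0,"dy": -0.0006,"dz": 0.0023,"rx": 0,"ry": 0,"rz": 0,"grip": 0.015},{"dx": 0,"dy": -0.0006,"dz": 0.0024,"rx": 0,"ry": 0,"rz": 0,"grip": 0.015},{"dx": 0,"dy": -0.0006,"dz": 0.0024,"rx": 0,"ry": 0,"rz": 0,"grip": 0.015},{"dx": 0,"dy": -0.0005,"dz": 0.0024,"rx": 0,"ry": 0,"rz": 0,"grip": 0.015},{"dx": 0,"dy": -0.0005,"dz": 0.0024,"rx": 0,"ry": 0,"rz": 0,"grip": 0.015},{"dx": 0,"dy": -0.0004,"dz": 0.0024,"rx": 0,"ry": 0,"rz": 0,"grip": 0.015},{"dx": 0,"dy": -0.0004,"dz": 0.0024,"rx": 0,"ry": 0,"rz": 0,"grip": 0.015},{"dx": 0,"dy": -0.0002,"dz": 0.0016,"rx": 0,"ry": 0,"rz": 0,"grip": 0.015},{"dx": 0,"dy": 0,"dz": 0,"rx": 0,"ry": 0,"rz": 0,"grip": 0.015},{"dx": 0,"dy": 0,"dz": 0,"rx": 0,"ry": 0,"rz": 0,"grip": 0.015},{"dx": 0,"dy": 0,"dz": 0,"rx": 0,"ry": 0,"rz": 0,"grip": 0.015}])

```text
time_s: 20.3
position: [0.4669, -0.2893, 0.3812]
tcp_rot: [2.361, 2.067, 0.004]
wrist_force: [-2.4, 3.7, 13.1]
grip_width: 0.0219
grasp_force: 79.6
```

```bash
python3 f.py
```

```text
t 20.30 theta 0.443 rad 0.2413 | tang 12.47 radial 5.03 exp free 5.54 0.021897670339527973 [ 0.4669 -0.2893  0.3812]
```

Request:
servo_tool(targets=[{"dx": 0,"dy": -0.0002,"dz": 0.0016,"rx": 0,"ry": 0,"rz": 0,"grip": 0.015},{"dx": 0,"dy": 0,"dz": 0,"rx": 0,"ry": 0,"rz": 0,"grip": 0.015},{"dx": 0,"dy": 0,"dz": 0,"rx": 0,"ry": 0,"rz": 0,"grip": 0.015},{"dx": 0,"dy": 0,"dz": 0,"rx": 0,"ry": 0,"rz": 0,"grip": 0.015},{"dx": 0,"dy": 0,"dz": 0,"rx": 0,"ry": 0,"rz": 0,"grip": 0.015},{"dx": 0,"dy": 0,"dz": 0,"rx": 0,"ry": 0,"rz": 0,"grip": 0.015},{"dx": 0,"dy": 0,"dz": 0,"rx": 0,"ry": 0,"rz": 0,"grip": 0.015},{"dx": 0,"dy": 0,"dz": 0,"rx": 0,"ry": 0,"rz": 0,"grip": 0.015},{"dx": 0,"dy": 0,"dz": 0,"rx": 0,"ry": 0,"rz": 0,"grip": 0.015},{"dx": 0,"dy": 0,"dz": 0,"rx": 0,"ry": 0,"rz": 0,"grip": 0.015},{"dx": 0,"dy": 0,"dz": 0,"rx": 0,"ry": 0,"rz": 0,"grip": 0.015},{"dx": 0,"dy": 0,"dz": 0,"rx": 0,"ry": 0,"rz": 0,"grip": 0.015}])

```text
time_s: 21.5
position: [0.4667, -0.2892, 0.3796]
tcp_rot: [2.361, 2.067, 0.004]
wrist_force: [-3.2, 4.4, 12.5]
grip_width: 0.022
grasp_force: 79.6
```

```bash
python3 f.py
```

```text
t 21.50 theta 0.449 rad 0.2413 | tang 11.74 radial 5.70 exp free 5.56 0.022034803006431247 [ 0.4667 -0.2892  0.3796]
```

Request:
servo_tool(targets=[{"dx": 0,"dy": 0,"dz": 0,"rx": 0,"ry": 0,"rz": 0,"grip": 0.015},{"dx": 0,"dy": 0,"dz": 0,"rx": 0,"ry": 0,"rz": 0,"grip": 0.015},{"dx": 0,"dy": 0,"dz": 0,"rx": 0,"ry": 0,"rz": 0,"grip": 0.015},{"dx": 0,"dy": 0,"dz": 0,"rx": 0,"ry": 0,"rz": 0,"grip": 0.015},{"dx": 0,"dy": 0,"dz": 0,"rx": 0,"ry": 0,"rz": 0,"grip": 0.015},{"dx": 0,"dy": 0,"dz": 0,"rx": 0,"ry": 0,"rz": 0,"grip": 0.015},{"dx": 0,"dy": 0,"dz": 0,"rx": 0,"ry": 0,"rz": 0,"grip": 0.015},{"dx": 0,"dy": 0,"dz": 0,"rx": 0,"ry": 0,"rz": 0,"grip": 0.015},{"dx": 0,"dy": 0,"dz": 0,"rx": 0,"ry": 0,"rz": 0,"grip": 0.015},{"dx": 0,"dy": 0,"dz": 0,"rx": 0,"ry": 0,"rz": 0,"grip": 0.015},{"dx": 0,"dy": 0,"dz": 0,"rx": 0,"ry": 0,"rz": 0,"grip": 0.015},{"dx": 0,"dy": 0,"dz": 0,"rx": 0,"ry": 0,"rz": 0,"grip": 0.015},{"dx": 0,"dy": 0,"dz": 0,"rx": 0,"ry": 0,"rz": 0,"grip": 0.015},{"dx": 0,"dy": 0,"dz": 0,"rx": 0,"ry": 0,"rz": 0,"grip": 0.015},{"dx": 0,"dy": 0,"dz": 0,"rx": 0,"ry": 0,"rz": 0,"grip": 0.015}])

```text
time_s: 23.0
position: [0.4667, -0.2893, 0.3796]
tcp_rot: [2.361, 2.067, 0.004]
wrist_force: [-2.7, 5.6, 13.6]
grip_width: 0.0221
grasp_force: 79.6
```

Request:
servo_tool(targets=[{"dx": 0,"dy": 0.0011,"dz": -0.0059,"rx": 0,"ry": 0,"rz": 0,"grip": 0.015},{"dx": 0,"dy": 0.0011,"dz": -0.0059,"rx": 0,"ry": 0,"rz": 0,"grip": 0.015},{"dx": 0,"dy": 0.0014,"dz": -0.0058,"rx": 0,"ry": 0,"rz": 0,"grip": 0.015},{"dx": 0,"dy": 0.0014,"dz": -0.0058,"rx": 0,"ry": 0,"rz": 0,"grip": 0.015},{"dx": 0,"dy": 0.0017,"dz": -0.0058,"rx": 0,"ry": 0,"rz": 0,"grip": 0.015},{"dx": 0,"dy": 0.0017,"dz": -0.0057,"rx": 0,"ry": 0,"rz": 0,"grip": 0.015},{"dx": 0,"dy": 0.002,"dz": -0.0057,"rx": 0,"ry": 0,"rz": 0,"grip": 0.015},{"dx": 0,"dy": 0.002,"dz": -0.0057,"rx": 0,"ry": 0,"rz": 0,"grip": 0.015},{"dx": 0,"dy": 0.0022,"dz": -0.0056,"rx": 0,"ry": 0,"rz": 0,"grip": 0.015},{"dx": 0,"dy": 0.0023,"dz": -0.0055,"rx": 0,"ry": 0,"rz": 0,"grip": 0.015},{"dx": 0,"dy": 0.0025,"dz": -0.0055,"rx": 0,"ry": 0,"rz": 0,"grip": 0.015},{"dx": 0,"dy": 0.0026,"dz": -0.0054,"rx": 0,"ry": 0,"rz": 0,"grip": 0.015},{"dx": 0,"dy": 0.0028,"dz": -0.0053,"rx": 0,"ry": 0,"rz": 0,"grip": 0.015},{"dx": 0,"dy": 0.0028,"dz": -0.0053,"rx": 0,"ry": 0,"rz": 0,"grip": 0.015},{"dx": 0,"dy": 0,"dz": 0,"rx": 0,"ry": 0,"rz": 0,"grip": 0.015}])

```text
time_s: 24.5
position: [0.4938, -0.2928, 0.4582]
tcp_rot: [2.361, 2.067, 0.004]
wrist_force: [-1.3, 3.3, 6.6]
grip_width: 0.0215
grasp_force: 78.8
```

```bash
python3 f.py
```

```text
t 24.50 theta 0.103 rad 0.2413 | tang 4.93 radial 4.68 exp free 4.59 0.021528362229742012 [ 0.4938 -0.2928  0.4582]
```

Request:
servo_tool(targets=[{"dx": 0,"dy": 0.0026,"dz": -0.0045,"rx": 0,"ry": 0,"rz": 0,"grip": 0.015},{"dx": 0,"dy": 0.0026,"dz": -0.0044,"rx": 0,"ry": 0,"rz": 0,"grip": 0.015},{"dx": 0,"dy": 0.0026,"dz": -0.0042,"rx": 0,"ry": 0,"rz": 0,"grip": 0.015},{"dx": 0,"dy": 0.0026,"dz": -0.004,"rx": 0,"ry": 0,"rz": 0,"grip": 0.015},{"dx": 0,"dy": 0.002,"dz": -0.003,"rx": 0,"ry": 0,"rz": 0,"grip": 0.015},{"dx": 0,"dy": 0,"dz": 0,"rx": 0,"ry": 0,"rz": 0,"grip": 0.015},{"dx": 0,"dy": 0,"dz": 0,"rx": 0,"ry": 0,"rz": 0,"grip": 0.015}])

```text
time_s: 25.2
position: [0.5058, -0.2944, 0.4774]
tcp_rot: [2.362, 2.068, 0.003]
wrist_force: [-1.3, 3.4, 6.4]
grip_width: 0.0218
grasp_force: 78.9
```

```bash
python3 f.py
```

```text
t 25.20 theta 0.009 rad 0.2411 | tang 4.29 radial 5.03 exp free 4.32 0.021797243544139727 [ 0.5058 -0.2944  0.4774]
```

Nearly home; ease a hair more until the stop carries it, then open.

Request:
servo_tool(targets=[{"dx": 0,"dy": 0.0014,"dz": -0.002,"rx": 0,"ry": 0,"rz": 0,"grip": 0.015},{"dx": 0,"dy": 0,"dz": 0,"rx": 0,"ry": 0,"rz": 0,"grip": 0.015},{"dx": 0,"dy": 0,"dz": 0,"rx": 0,"ry": 0,"rz": 0,"grip": 0.015}])

```text
time_s: 25.5
position: [0.507, -0.2946, 0.4788]
tcp_rot: [2.363, 2.068, 0.002]
wrist_force: [-2.6, 4.8, 6.7]
grip_width: 0.0219
grasp_force: 79.6
```

```bash
python3 f.py
```

```text
t 25.50 theta 0.001 rad 0.2410 | tang 3.62 radial 6.44 exp free 4.30 0.021851138334806456 [ 0.507  -0.2946  0.4788]
```

Within 0.01 rad of home: open and retreat upward.

Request:
servo_tool(targets=[{"dx": 0,"dy": 0,"dz": 0,"rx": 0,"ry": 0,"rz": 0,"grip": 0.024},{"dx": 0,"dy": 0,"dz": 0,"rx": 0,"ry": 0,"rz": 0,"grip": 0.035},{"dx": 0,"dy": 0,"dz": 0,"rx": 0,"ry": 0,"rz": 0,"grip": 0.06},{"dx": 0,"dy": 0,"dz": 0,"rx": 0,"ry": 0,"rz": 0,"grip": 0.085},{"dx": 0,"dy": 0,"dz": 0,"rx": 0,"ry": 0,"rz": 0,"grip": 0.085},{"dx": 0,"dy": 0,"dz": 0,"rx": 0,"ry": 0,"rz": 0,"grip": 0.085},{"dx": 0,"dy": 0,"dz": -0.03,"rx": 0,"ry": 0,"rz": 0,"grip": 0.085},{"dx": 0,"dy": 0,"dz": -0.04,"rx": 0,"ry": 0,"rz": 0,"grip": 0.085},{"dx": 0.03,"dy": 0,"dz": 0,"rx": 0,"ry": 0,"rz": 0,"grip": 0.085},{"dx": 0.04,"dy": 0,"dz": 0,"rx": 0,"ry": 0,"rz": 0,"grip": 0.085},{"dx": 0.04,"dy": 0,"dz": 0,"rx": 0,"ry": 0,"rz": 0,"grip": 0.085},{"dx": 0.04,"dy": 0,"dz": 0,"rx": 0,"ry": 0,"rz": 0,"grip": 0.085},{"dx": 0.04,"dy": 0,"dz": 0,"rx": 0,"ry": 0,"rz": 0,"grip": 0.085},{"dx": 0.03,"dy": 0,"dz": 0,"rx": 0,"ry": 0,"rz": 0,"grip": 0.085},{"dx": 0.02,"dy": 0,"dz": 0,"rx": 0,"ry": 0,"rz": 0,"grip": 0.085},{"dx": 0,"dy": 0,"dz": 0,"rx": 0,"ry": 0,"rz": 0,"grip": 0.085},{"dx": 0,"dy": 0,"dz": 0,"rx": 0,"ry": 0,"rz": 0,"grip": 0.085}])

```text
time_s: 27.2
position: [0.5387, -0.0568, 0.5471]
tcp_rot: [2.363, 2.07, -0.001]
wrist_force: [-1.7, -0.7, -0.6]
grip_width: 0.085
grasp_force: 0.0
```

```bash
python3 - <<'E'
from h import *
np.set_printoptions(precision=4,suppress=True)
P=vision.camera_params('wrist'); im=snap('wrist','w6.png'); s=r.state()
print(s['time_s'],s['position'],s['wrist_force'])
for n,z in dict(wax_center=.05,dot_a=.07,head=.125).items():
    print(n,[(p,k,onz('wrist',p,z,P)[:2]) for p,k in pt('wrist',n)[:2]])
snap('top'); print('top grip',[(p,k,onz('top',p,.323)[:2]) for p,k in pt('top','grip')[:1]])
E
```

```text
27.25 [ 0.5387 -0.0574  0.5471] [ 0.2972  0.2913 -0.7763]
wax_center [(array([337.792, 219.996]), 0.96, array([ 0.6112, -0.1524])), (array([351.176, 375.018]), 0.22, array([ 0.6113, -0.4054]))]
dot_a [(array([335.608, 258.384]), 0.93, array([ 0.6014, -0.1979])), (array([344.68 , 191.604]), 0.8, array([ 0.62 , -0.109]))]
head [(array([350.112, 278.88 ]), 0.76, array([ 0.6096, -0.1998]))]
top grip [(array([369.712, 220.5  ]), 0.57, array([ 0.5047, -0.2755]))]
```

View pics/w6.png

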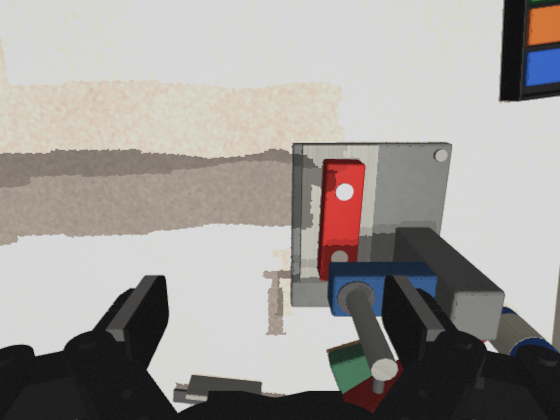

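```bash
python3 -c "
from station import r
print(r.hand_in())"
```

```text
the job is handed in; nothing more can be done
None
```

I laid the red wax on the anvil with a dot under the foot, pressed it with about 14 N (estimated from the wrist force) for over two seconds, and eased the lever back up to home by hand; the job is handed in at about 27 s, with no verdict returned.

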